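# Clamp a dental handpiece in the servicing clamp

## Robot

A 6-joint arm with a two-finger parallel gripper is mounted at the origin on a cart in front of the work surface, level with it; the furniture and walls round the work are solid. World frame = base frame: x ahead of the robot, y to its left, z up, the work surface at z = 0. Lengths are in m, angles in degrees, forces in N, time in s.
With the tool pointing down it reaches from about 0.325 to 0.85 m from the base axis. Payload 15.5 kg.
Tool frame: the origin (TCP) lies midway between the tips of the shut fingers; the grasp point (between the pads) lies 19 mm behind it; z points along the fingers, y is the line along which they close (so a half turn about z gives the same grasp; the last joint's range is limited). The gripper opens to 91 mm and grips with 3 to 60 N. Pads are 32 mm wide; open, the fingers measure 118 mm over their backs; the gripper's body (76 mm by 178 mm) begins 60 mm behind the grasp point.
Start: joints at [61.106, 28.281, 77.091, -0, 74.628, -5.472], TCP at [0.248, 0.574, 0.214] pointing down, gripper open.
Joint ranges: [-166.48, 166.48], [-47.26, 123.95], [12.59, 153.08], [-70.14, 250.14], [6.76, 159.57], [-176.63, 176.63]. Speed limits (degrees/s): [108.29, 108.29, 147.25, 172.46, 172.46, 172.46].

## Interface

Orientations are given as a 3x3 rotation matrix whose columns are the frame's x, y, z axes.
In Python, from bench import ctrl gives the robot as it stands. The module is installed in compiled form; this text tells all that it offers. Calls block until the motion is done:
- ctrl.goto(position, orientation): joint-space move of the TCP to a pose.
- ctrl.move_l(position, vel=0.15, ori=None, contact_N=None): straight line of the TCP; ori=None keeps the orientation; vel is the mean speed in m/s. With contact_N (N) it stops when the force on the tool has changed by that much, and returns True; else False.
- ctrl.movej(angles): joint-space move.
- ctrl.command_gripper(opening): opening from 0.0 (shut) to 1.0 (fully open); the grip force is fixed at half the most; returns when the fingers have stopped.
- ctrl.sleep(seconds).
- ctrl.ik(position, orientation): joint angles nearest the present ones, or None.
- ctrl.read_camera(name): name is "side" or "top"; returns the picture (400x640x3 uint8, blue, green, red); there is no depth.
- ctrl.camera_params(name): a dict with "fx", "fy", "cx", "cy" (pixels), "pose" (4x4, takes a point from camera to world coordinates). Camera axes: x right, y up, looking along -z (the intrinsics and any distortion apply to the point x, -y, -z); pixel columns grow to the right and rows downward; lengths in m; the calibration is good to about 2 mm. A picture is of the moment at which its call begins. camera_params takes no time and is no camera call.
A pose or a line that the arm cannot do raises ctrl.MotionError and nothing moves.
- ctrl.sign_off(): hands the job in; it is judged then, once.
Readings, each from a call of its own:
- ctrl.current_t(): time.
- ctrl.current_q(): joint angles.
- ctrl.current_dq(): joint speeds.
- ctrl.current_effort(): joint torques, N m.
- ctrl.current_tool_pos(): TCP position.
- ctrl.current_eef_rot(): TCP orientation.
- ctrl.current_contact_force(): force on the tool from outside, world axes, zero at the start.
- ctrl.current_wrist_torque(): the same for the moment, N m.
- ctrl.current_grip_width(): opening from 0.0 (shut) to 1.0 (fully open).
- ctrl.current_grasp_force(): force on a finger pad.
Only numpy, scipy, OpenCV 4.12 (cv2) and the standard library are available. Lean on these libraries where they do the work, as an engineer would, in place of code of your own. Each camera call takes 0.05 s, during which the arm holds its last target. There are 200 camera calls.

## Task

Get the dental handpiece ready for service: lay it flat in the open jaws of the small servicing clamp, thick part between the jaws and head sticking out past the clamp's left side (as you look from the jaws toward the oil guard), and let go of it. Then turn the butterfly knob clockwise until you feel the sprung jaw bite, and only about 25 degrees more, so that it is held snugly without denting its thin sleeve. Do not push against the thin oil guard right behind the knob, and leave the dropper bottle, screwdriver and bur block where they are.

Things in the scene. Friction and masses are not known exactly. Their poses are not given: they have to be found in the camera images.
- handpiece: Grey metal dental handpiece, 121 mm long, 48 g, lying on the worktop. Origin on its underside at mid-length; x along it to the head, z up. Round body, axis 7.5 mm above the origin; radius 7.5 mm at x = -28 (thickest), 6.7 at -8, 5.8 at +16 and at the tail x = -58, 3.5 at +38; centre of mass near x = -12. Gripping it at x = +8 mm (12 mm wide) leaves the thick part free for the jaws.
- handpiece_grip (a point): Centre of the handpiece's thickest part (15 mm diameter), which the jaws should take.
- handpiece_head (a point): Centre of the handpiece's head, 83 mm from handpiece_grip along the handpiece.
- clamp: Grey servicing clamp fixed on the worktop. Origin on the worktop below the middle of the jaws; x from the fixed jaw toward moving jaw, knob and guard; y along the jaws, to the left seen so: the side where the head must stick out; z up. Base x -39 to 89, y -39 to 39 mm, flat top z = 15, on which the handpiece lies along y. A knob housing x 33 to 67, y -18 to 18, top z = 31 mm.
- clamp_seat (a point): Point on the clamp's base top in the middle of the jaws (clamp x = 0, y = 0, z = 15 mm). The thickest part of the handpiece belongs above it.
- fixed_jaw (a point): Top of the fixed jaw's inner steel edge (clamp x = -19, y = 0, z = 29 mm); steel 34 mm wide along y. In front of it stands an exchangeable black rubber facing, 30 mm wide, whose face is anywhere from clamp x = -17 to x = -9 mm: it differs every time and is not reported.
- moving_jaw: Moving jaw, 30 mm wide (y -15 to 15), top z = 28.5 mm. Its origin is the clamp's at knob 0 and moves to the clamp's -x by 5 mm per rad of knob. In front a rubber pad on springs (20 N/mm, 4 mm travel), its free face at x = 10.5 mm of this frame; with all the give the grip grows by some 50 to 60 N per rad after the bite. Proper grip on the handpiece 15 to 36 N; over 45 N dents it.
- knob (a joint): Butterfly knob's angle in rad: 0 = jaws open, wings along the clamp's y; grows clockwise seen from above, to 3.3. It turns stiffly (a steady 0.22 N m of friction, which also holds it where it is left); each newton of grip adds 0.005 N m. From the start to the bite it takes 0.7 to 2.6 rad.
- knob_wings (a point): On the knob's vertical axis (clamp x = 50, y = 0), at mid-height of the wings (z = 45 mm); its y axis runs along the wings and turns with them. Black wings: 8 mm thick, 54 mm tip to tip, top z = 57 mm at the tips, 50 mm in the middle dip, on a round hub (radius 9 mm, top z = 37 mm).
- oil_guard: Thin upright aluminium sheet behind the knob, 104 mm wide along the clamp's y; its face at clamp x = 84 mm, 34 mm from the knob's axis, so the wing tips pass it by 7 mm: open the fingers only a little there. Top z = 69 mm with a 12 mm lip bent backward. It stands less than 8 N of push. Origin at the clamp's origin.
- oil_dropper: Brown glass dropper bottle, 33 mm diameter, 74 mm tall, standing; origin under its centre. Leave alone.
- screwdriver: Small screwdriver with orange handle, 125 mm long, lying in front of the clamp; origin under its middle. Leave alone.
- bur_block: Blue block with burs, 28 x 58 x 34 mm; origin under its centre. Leave alone.

How it is judged:
By the outcome, as a careful person would: the job done as asked, in the order asked, and still so for the second after the job is handed in, with the robot touching nothing.
It also fails if it takes over 67 s, if anything falls off the work surface, if the arm or the gripper's body presses on something with over 40 N, if the wrist force passes 120 N, or if a joint passes its speed limit or range.

## Working session

There is one attempt and no reset: what is moved stays moved. The work goes in short steps, each a Python script; the robot and the scene stay as the last script left them, time stands still between calls to the robot, and variables do not carry over. Pictures are saved under pics/ and viewed, at most 10 in all, crops included, and the job is handed in when it is done.

```bash
mkdir -p pics; python3 - <<'E'
from bench import ctrl
import cv2,numpy as np
for n in("top","side"):
    cv2.imwrite(f"pics/{n}0.png",ctrl.read_camera(n)); p=ctrl.camera_params(n)
    print(n,{k:(np.round(v,4).tolist() if not isinstance(v,str) else v) for k,v in p.items()})
print(ctrl.current_t(),np.round(ctrl.current_eef_rot(),3).tolist())
E
```

```text
top {'fx': 456.0648, 'fy': 456.0648, 'cx': 321.6976, 'cy': 201.4453, 'pose': [[-0.0108, 0.9975, -0.0696, 0.4774], [-0.9999, -0.0108, -0.0003, 0.0625], [-0.001, 0.0696, 0.9976, 0.9287], [0.0, 0.0, 0.0, 1.0]]}
side {'fx': 519.6389, 'fy': 519.6389, 'cx': 315.3723, 'cy': 197.8113, 'pose': [[0.9808, 0.0774, -0.1788, 0.3642], [-0.1948, 0.364, -0.9108, -0.8123], [-0.0054, 0.9282, 0.3721, 0.4345], [0.0, 0.0, 0.0, 1.0]]}
0.1 [[-0.918, 0.397, -0.001], [0.397, 0.918, -0.001], [0.0, -0.001, -1.0]]
```

View pics/top0.png

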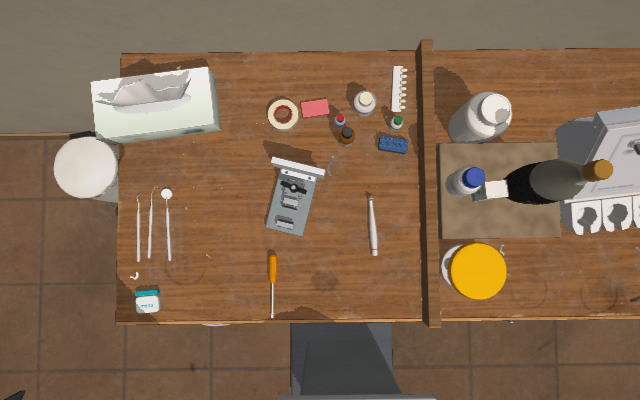

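View pics/side0.png

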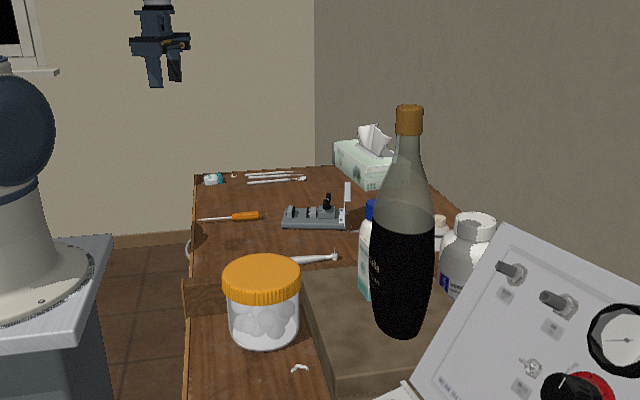

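The top view shows the clamp at about (291,200) with the guard at its upper end (298,168), and the handpiece at about (373,225). The side view shows the same layout. Next I'll enlarge the top crop.

```bash
python3 - <<'E'
import cv2
a=cv2.imread("pics/top0.png")
cv2.imwrite("pics/c0.png",cv2.resize(a[145:265,255:395],None,fx=5,fy=5,interpolation=cv2.INTER_CUBIC))
E
```

```text
(no output)
```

View pics/c0.png

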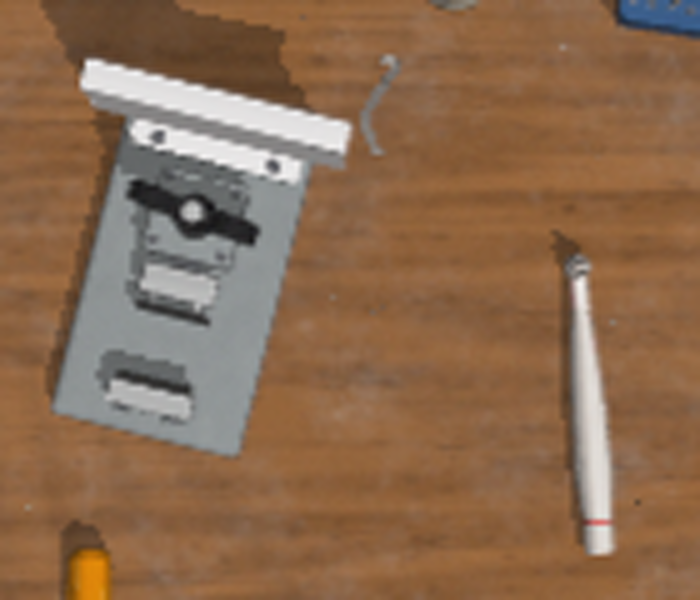

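The crop (scale 5, offset 255,145) shows these points:
- Clamp front corners at (55,410) and (240,457).
- Knob cap at (193,211), with the wings along y.
- Guard lip running from (87,58) to (352,122).
- Fixed jaw with a black facing at about (150,380).
- Handpiece head at (577,268) and tail at (600,550).

Next I'll measure with masks.

```bash
cat > h.py <<'E'
import cv2,numpy as np
from bench import ctrl
def proj(name,P):
    p=ctrl.camera_params(name);T=np.linalg.inv(np.array(p["pose"]))
    c=np.atleast_2d(P)@T[:3,:3].T+T[:3,3]
    return np.c_[p["cx"]+p["fx"]*c[:,0]/-c[:,2],p["cy"]+p["fy"]*-c[:,1]/-c[:,2]]
def ray(name,uv,z):
    p=ctrl.camera_params(name);T=np.array(p["pose"]);uv=np.atleast_2d(uv)
    z=np.broadcast_to(z,len(uv))
    d=np.c_[(uv[:,0]-p["cx"])/p["fx"],-(uv[:,1]-p["cy"])/p["fy"],-np.ones(len(uv))]@T[:3,:3].T
    return T[:3,3]+d*((z-T[2,3])/d[:,2])[:,None]
def axes(yaw):   # tool down, tool y axis (closing) at yaw
    c,s=np.cos(yaw),np.sin(yaw)
    return np.array([[s,c,0],[-c,s,0],[0,0,-1.]])
E
python3 - <<'E'
from h import *
from scipy.optimize import least_squares
a=cv2.imread("pics/top0.png")
def crop2uv(p): return np.array(p)/5+[255,145]-0.4
# handpiece
m=np.zeros(a.shape[:2],np.uint8);r=a[185:265,362:386].astype(int)
m[185:265,362:386]=((r.max(2)-r.min(2)<40)&(r.max(2)>90))*255
n,l,s,c=cv2.connectedComponentsWithStats(m);k=1+s[1:,4].argmax();v,u=np.nonzero(l==k)
print(s[k])
P=ray("top",np.c_[u,v],.0075)[:,:2];rect=cv2.minAreaRect((P*1000).astype(np.float32));print(rect)
vx,vy,x0,y0=cv2.fitLine((P*1000).astype(np.float32),cv2.DIST_L2,0,.01,.01).ravel()
d=np.array([vx,vy]);d*=np.sign(d[0]);t=(P*1000-[x0,y0])@d
print("hp axis yaw",np.degrees(np.arctan2(d[1],d[0])),"len",np.ptp(t),"mid",np.array([x0,y0])+d*(t.max()+t.min())/2)
# clamp
F=[((-39,39,15),(55,410)),((-39,-39,15),(240,457)),((50,27,57),(130,190)),((50,-27,57),(255,235)),((50,0,52),(193,211)),
   ((96,52,69),(87,58)),((96,-52,69),(352,122)),((84,52,69),(80,92)),((84,-52,69),(345,160))]
L=np.array([f[0] for f in F])/1e3;U=crop2uv([f[1] for f in F])
W=ray("top",U,L[:,2])[:,:2]
def res(q):
    c,s=np.cos(q[2]),np.sin(q[2]);return (L[:,:2]@np.array([[c,s],[-s,c]])+q[:2]-W)*1e3
f=least_squares(lambda q:res(q).ravel(),[.42,.1,0],loss="soft_l1")
print(f.x,np.degrees(f.x[2]));print(np.round(res(f.x),1))
# profile along clamp x at y=0..., grey level at z=29
q=f.x;R=np.array([[np.cos(q[2]),-np.sin(q[2])],[np.sin(q[2]),np.cos(q[2])]])
g=cv2.cvtColor(a,cv2.COLOR_BGR2GRAY).astype(np.float32)
xs=np.arange(-40,40,1.)
pr=[]
for y in (-10,-5,0,5,10):
    pts=np.c_[np.c_[xs/1e3,np.full(len(xs),y/1e3)]@R.T+q[:2],np.full(len(xs),.029)]
    uv=proj("top",pts).astype(np.float32);pr.append(cv2.remap(g,uv[None,:,0],uv[None,:,1],cv2.INTER_LINEAR)[0])
for x,v in zip(xs,np.mean(pr,0)):print(int(x),int(v),end="; ")
E
```

```text
[368 195  10  54 322]
((499.86444091796875, -37.39247131347656), (107.49405670166016, 15.233859062194824), 4.697784423828125)
hp axis yaw 3.4661443 len 107.44082641139258 mid [499.95540919 -37.85207495]
[ 0.51875021  0.12975708 -0.25210932] -14.444800064562909
[[-1.1  1.7]
 [-1.   0.1]
 [-1.4  2.1]
 [ 3.  -2.3]
 [-0.3 -0.2]
 [ 0.1 -0.2]
 [-0.2 -0.4]
 [ 1.5  0.1]
 [ 2.6 -0.2]]
-40 108; -39 111; -38 124; -37 137; -36 143; -35 145; -34 146; -33 145; -32 141; -31 132; -30 126; -29 137; -28 160; -27 175; -26 179; -25 178; -24 178; -23 179; -22 181; -21 174; -20 141; -19 92; -18 61; -17 53; -16 64; -15 84; -14 97; -13 102; -12 104; -11 105; -10 107; -9 117; -8 134; -7 145; -6 147; -5 148; -4 148; -3 147; -2 147; -1 146; 0 146; 1 145; 2 146; 3 146; 4 146; 5 147; 6 147; 7 147; 8 140; 9 113; 10 77; 11 57; 12 59; 13 79; 14 98; 15 109; 16 119; 17 141; 18 168; 19 182; 20 184; 21 184; 22 182; 23 180; 24 178; 25 178; 26 179; 27 172; 28 145; 29 113; 30 101; 31 95; 32 94; 33 106; 34 130; 35 145; 36 147; 37 146; 38 146; 39 147;
```

```bash
python3 - <<'E'
from h import *
a=cv2.imread("pics/top0.png");b=cv2.imread("pics/side0.png")
r=a[185:265,362:386].astype(int)
m=np.zeros(a.shape[:2],np.uint8)
B,G,R=r[...,0],r[...,1],r[...,2]
m[185:265,362:386]=(((r.max(2)-r.min(2)<40)&(r.max(2)>90))|((R-G>70)&(B>70)))*255
m=cv2.morphologyEx(m,cv2.MORPH_CLOSE,np.ones((3,3)))
n,l,s,c=cv2.connectedComponentsWithStats(m);k=1+s[1:,4].argmax();v,u=np.nonzero(l==k);print(s[k])
rows=np.unique(v);cen=np.array([[u[v==y].mean(),y,(v==y).sum()] for y in rows]);
P=ray("top",cen[:,:2],.0075)[:,:2]*1e3
w=(rows>rows[0]+4)&(rows<rows[-1]-1)
vx,vy,x0,y0=cv2.fitLine(P[w].astype(np.float32),cv2.DIST_L2,0,.01,.01).ravel();d=np.array([vx,vy])*np.sign(vx)
t=(P-[x0,y0])@d;pix=1e3*.92/456
print("yaw",np.degrees(np.arctan2(d[1],d[0])),"len",np.ptp(t)+pix,"mid",np.array([x0,y0])+d*(t.max()+t.min())/2)
print(np.round(np.c_[t-(t.max()+t.min())/2,cen[:,2]*pix],0)[::4].tolist())
q=np.array([.51875,.12976,-.25211]);c,s=np.cos(q[2]),np.sin(q[2])
q[:2]+=np.array([c,s])*-.0005
def C(pts): pts=np.array(pts,float)/1e3;return np.c_[pts[:,:2]@np.array([[c,s],[-s,c]])+q[:2],pts[:,2]]
S=[[(-39,-39,15),(-39,39,15),(89,39,15),(89,-39,15),(-39,-39,15)],[(84,-52,69),(84,52,69),(84,52,15),(84,-52,15),(84,-52,69)],
[(50,-27,57),(50,27,57)],[(-19,-17,29),(-19,17,29)],[(10.5,-15,28.5),(10.5,15,28.5)]]
out=[]
for n,i,(x,y,w_,h_) in(("top",a,(255,145,80,100)),("side",b,(270,170,90,70))):
    k=5;o=cv2.resize(i[y:y+h_,x:x+w_],None,fx=k,fy=k,interpolation=cv2.INTER_CUBIC)
    for L in S: cv2.polylines(o,[np.round((proj(n,C(L))-[x,y]+.5)*k).astype(int)],False,(0,255,0),1)
    out.append(cv2.resize(o,(395,int(o.shape[0]*395/o.shape[1]))))
h=max(o.shape[0] for o in out);cv2.imwrite("pics/ov.png",np.hstack([cv2.copyMakeBorder(o,0,h-o.shape[0],0,0,0) for o in out]))
E
```

```text
[368 195  10  61 371]
yaw 3.2578692 len 123.12498836937971 mid [493.13513973 -38.2401378 ]
[[61.0, 2.0], [52.0, 10.0], [44.0, 8.0], [36.0, 8.0], [28.0, 10.0], [20.0, 10.0], [12.0, 12.0], [4.0, 14.0], [-4.0, 14.0], [-12.0, 16.0], [-20.0, 14.0], [-29.0, 16.0], [-37.0, 16.0], [-45.0, 12.0], [-53.0, 14.0], [-61.0, 10.0]]
```

View pics/ov.png

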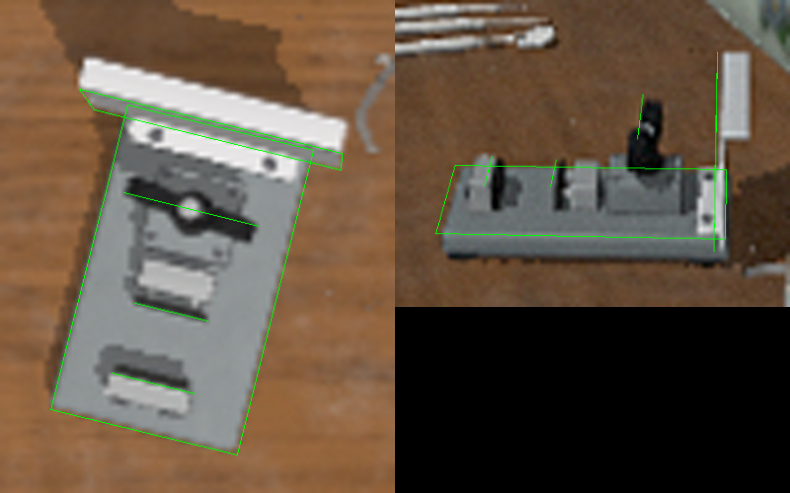

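The overlay fits the clamp in both views. The wings lie about 5° clockwise of the clamp's y axis. Facing at about clamp x = -15, so I expect the bite near 2.1 rad. Next I'll check reachability and then pick.

```bash
cat >> h.py <<'E'
Q=np.array([.51827,.12988]);YC=np.radians(-14.44)
ex=np.array([np.cos(YC),np.sin(YC)]);ey=np.array([-ex[1],ex[0]])
def cl(x,y,z): return np.r_[Q+(ex*x+ey*y)/1e3,z/1e3]
HP=np.array([.4931,-.0382]);YH=np.radians(3.3)
E
python3 - <<'E'
from h import *
g=np.r_[HP+.009*np.array([np.cos(YH),np.sin(YH)]),.12]
for k in(90,-90):
  print("pick",k,np.round(ctrl.ik(g,axes(YH+np.radians(k))),0),"place",np.round(ctrl.ik(cl(-1.5,37,120),axes(YC+np.pi/2+np.radians(k))),0))
for d in range(190,-400,-30):
  j=ctrl.ik(cl(50,0,100),axes(YC+np.radians(d)));print(d,None if j is None else np.round(j[5]),end="; ")
def go(p,yaw): ctrl.goto(p,axes(yaw))
k=np.pi/2
ctrl.command_gripper(.4)
j=[ctrl.ik(g,axes(YH+s*k)) for s in(1,-1)]
E
```

```text
Traceback (most recent call last):
  File "scipy/spatial/transform/_rotation.pyx", line 1143, in scipy.spatial.transform._rotation.Rotation.from_matrix
ValueError: Non-positive determinant (left-handed or null coordinate frame) in rotation matrix 0: [[ 0.99834182 -0.05756403  0.        ]
 [ 0.05756403  0.99834182  0.        ]
 [ 0.          0.         -1.        ]].
```

```bash
sed -i 's/\[\[s,c,0\],\[-c,s,0\]/[[-s,c,0],[c,s,0]/' h.py
python3 - <<'E'
from h import *
g=np.r_[HP+.009*np.array([np.cos(YH),np.sin(YH)]),.12]
for k in(90,-90):
  print("pick",k,np.round(ctrl.ik(g,axes(YH+np.radians(k))),0),"place",np.round(ctrl.ik(cl(-1.5,37,120),axes(YC+np.pi/2+np.radians(k))),0))
for d in range(190,-400,-30):
  j=ctrl.ik(cl(50,0,100),axes(YC+np.radians(d)));print(d,None if j is None else np.round(j[5]),end="; ")
E
```

```text
pick 90 [ -11.   26.  100.   -0.   54. -104.] place [  11.   29.   94.   -0.   57. -154.]
pick -90 [-11.  26. 100.  -0.  54.  76.] place [11. 29. 94. -0. 57. 26.]
190 -170.0; 160 -140.0; 130 -110.0; 100 -80.0; 70 -50.0; 40 -20.0; 10 10.0; -20 40.0; -50 70.0; -80 100.0; -110 130.0; -140 160.0; -170 -170.0; -200 -140.0; -230 -110.0; -260 -80.0; -290 -50.0; -320 -20.0; -350 10.0; -380 40.0;
```

```bash
python3 - <<'E'
from h import *
g=np.r_[HP+.009*np.array([np.cos(YH),np.sin(YH)]),.12];R=axes(YH+np.pi/2)
ctrl.command_gripper(.4)
ctrl.goto(g,R)
hit=ctrl.move_l(np.r_[g[:2],.025],vel=.2)
hit=ctrl.move_l(np.r_[g[:2],.002],vel=.06,contact_N=4);print(hit,ctrl.current_tool_pos())
ctrl.command_gripper(0.)
print("w",ctrl.current_grip_width()*91,ctrl.current_grasp_force(),ctrl.current_contact_force())
z0=ctrl.current_tool_pos()[2]
ctrl.move_l(np.r_[g[:2],.11],vel=.15)
print("lift w",ctrl.current_grip_width()*91,ctrl.current_grasp_force(),"z0",z0)
ctrl.goto(cl(-1.5,37,110),axes(YC+np.pi))
print(ctrl.current_t(),ctrl.current_q())
a=ctrl.read_camera("top");b=ctrl.read_camera("side")
cv2.imwrite("pics/l1.png",np.hstack([cv2.resize(i,None,fx=3,fy=3) for i in(a[110:260,230:360],b[130:280,260:390])]))
E
```

```text
False [ 0.5019122  -0.03764411  0.00181713]
w 11.622327362066398 29.980752397386823 [-1.10788156 -0.07586016  1.49579967]
lift w 11.798980165421241 29.97952315810835 z0 0.002133048448409735
6.825 [ 1.12675325e+01  2.97146329e+01  9.43339729e+01 -1.85721132e-02
  5.60250862e+01 -1.54115059e+02]
```

View pics/l1.png

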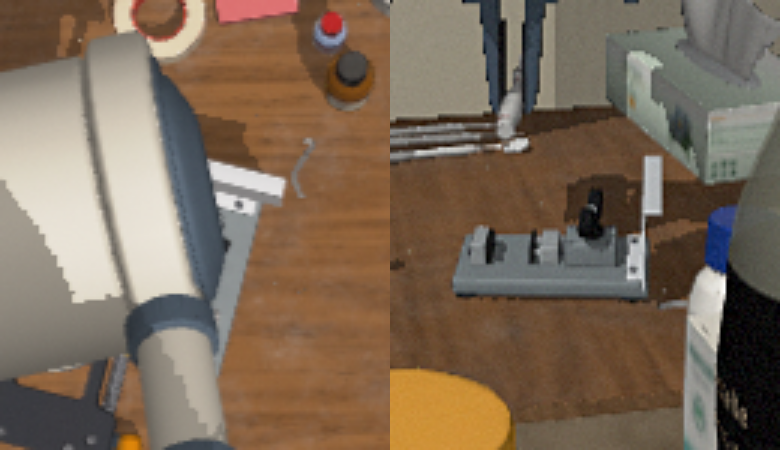

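The handpiece is held, with its tail visible at crop (510,120) in the side half. I'll compare that with the prediction for a level handpiece, using a fresh mask measurement.

```bash
python3 - <<'E'
from h import *
P=[cl(-1.5,28+t,115.4+dz) for dz in(0,-7.5,7.5) for t in(-60,-28)]
print((np.round((proj("side",np.array(P))-[260,130])*3)+[390,0]).tolist())
E
```

```text
[[502.0, 129.0], [506.0, 112.0], [502.0, 140.0], [506.0, 123.0], [502.0, 117.0], [506.0, 101.0]]
```

Level and consistent, so I'll place it now.

```bash
python3 - <<'E'
from h import *
ctrl.move_l(cl(-2,37,40),vel=.15)
f0=ctrl.current_contact_force()
hit=ctrl.move_l(cl(-2,37,16.3),vel=.03,contact_N=3)
print(hit,ctrl.current_tool_pos()[2],np.array(ctrl.current_contact_force())-f0)
ctrl.command_gripper(.3)
print(ctrl.current_grip_width()*91,ctrl.current_contact_force())
ctrl.move_l(cl(-2,37,120),vel=.2)
ctrl.goto(cl(-2,300,200),axes(YC+np.pi))
a=ctrl.read_camera("top");b=ctrl.read_camera("side")
print(ctrl.current_t())
cv2.imwrite("pics/t2.png",a)
cv2.imwrite("pics/l2.png",np.hstack([cv2.resize(i,None,fx=4,fy=4,interpolation=cv2.INTER_CUBIC) for i in(a[145:255,235:330],b[160:270,260:360])]))
E
```

```text
True 0.016352150543190908 [0.37367154 0.75796866 6.93073119]
27.271365294056753 [ 1.1996792  -0.19615147 -0.51854835]
10.5917
```

View pics/l2.png

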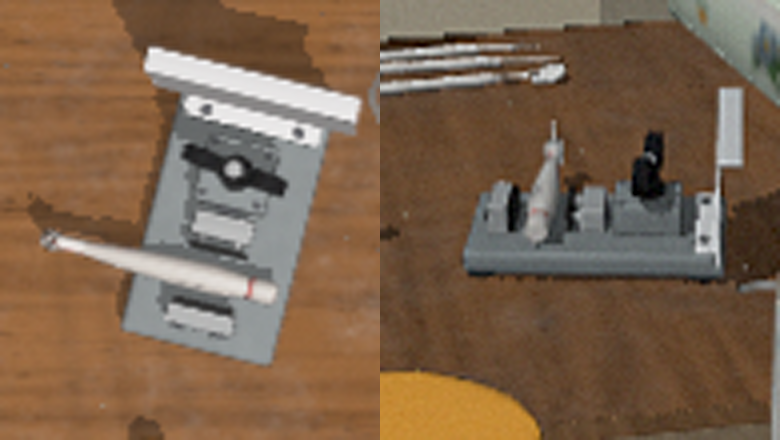

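The handpiece lies flat between the jaws with its head out to the left (crop 45,240) and its tail at (275,292). Both jaws are clear and it has been let go. Next is gripping the wings.

```bash
python3 - <<'E'
from h import *
R=axes(YC+np.pi-np.radians(5))
ctrl.command_gripper(.24)
ctrl.goto(cl(50.3,0,110),R)
f0=np.array(ctrl.current_contact_force())
print("hit",ctrl.move_l(cl(50.3,0,62),vel=.15),ctrl.move_l(cl(50.3,0,41),vel=.04,contact_N=4),ctrl.current_tool_pos()[2])
print(f0,np.array(ctrl.current_wrist_torque()))
ctrl.command_gripper(0)
print(ctrl.current_grip_width()*91,ctrl.current_grasp_force(),np.array(ctrl.current_contact_force())-f0,ctrl.current_wrist_torque())
t=ctrl.current_t()
for i in (1,2,3,4):
    ctrl.goto(cl(50.3,0,41),axes(YC+np.pi-np.radians(5+2*i)))
    F=np.array(ctrl.current_contact_force())-f0
    print(i,round(ctrl.current_t()-t,2),np.round([F[:2]@ex,F[:2]@ey,F[2]],1),np.round(ctrl.current_wrist_torque(),3),round(ctrl.current_grip_width()*91,2))
print(ctrl.current_t())
E
```

```text
hit False False 0.04094939862648707
[ 0.34202189  0.54751486 -0.53805266] [0.05670465 0.07690682 0.0298292 ]
7.560184137559425 29.999839961528778 [ 3.62860261 -3.25160818  0.16224073] [-0.20394329 -0.43672393  0.23773213]
1 0.25 [ 4.8 -3.1  1.1] [-0.42  -0.735 -0.21 ] 7.74
2 0.5 [ 4.8 -1.5  1.4] [-0.429 -0.769 -0.183] 7.95
3 0.75 [ 5.  -2.1  1.1] [-0.343 -0.731 -0.141] 7.72
4 1.0 [ 5.8 -2.4  1. ] [-0.334 -0.755 -0.175] 7.96
14.625
```

```bash
cat >> h.py <<'E'
def turn(A,f0,c=(50.3,0),n=3):   # go to tool angles A (deg clockwise), log median torque
    L=[]
    for a in A:
        ctrl.goto(cl(*c,41),axes(YC+np.pi-np.radians(a)))
        m=[]
        for _ in range(n): m.append(ctrl.current_wrist_torque()[2]); ctrl.sleep(.02)
        F=np.array(ctrl.current_contact_force())-f0
        L.append([a,np.mean(m),F[:2]@ex,F[:2]@ey,F[2],ctrl.current_grip_width()*91])
        if len(L)>4 and np.mean([l[1] for l in L[-3:]])<-.29: print("RISE");break
        if np.hypot(*L[-1][2:4])>15: print("side force");break
    np.savetxt(f"log_{A[0]}.txt",L)
    print(np.round(L,3),ctrl.current_t());return L
E
python3 - <<'E'
from h import *
turn(list(range(16,89,3)),np.array([.34,.55,-.54]))
E
```

```text
[[ 1.600e+01 -2.280e-01  6.188e+00 -1.233e+00  3.013e+00  7.852e+00]
 [ 1.900e+01 -2.090e-01  5.757e+00 -2.059e+00  2.426e+00  7.776e+00]
 [ 2.200e+01 -2.470e-01  5.871e+00 -3.024e+00  3.602e+00  7.836e+00]
 [ 2.500e+01 -2.300e-01  4.643e+00 -1.635e+00  2.853e+00  7.762e+00]
 [ 2.800e+01 -2.380e-01  4.970e+00 -1.411e+00  4.963e+00  7.544e+00]
 [ 3.100e+01 -2.180e-01  5.379e+00 -5.040e-01  5.226e+00  7.684e+00]
 [ 3.400e+01 -2.140e-01  5.043e+00 -7.200e-02  5.466e+00  7.774e+00]
 [ 3.700e+01 -2.180e-01  5.147e+00  7.850e-01  6.668e+00  7.662e+00]
 [ 4.000e+01 -2.290e-01  4.505e+00  2.300e-02  5.760e+00  7.828e+00]
 [ 4.300e+01 -2.150e-01  5.034e+00  2.210e-01  6.358e+00  7.723e+00]
 [ 4.600e+01 -2.140e-01  3.766e+00  1.079e+00  5.871e+00  7.671e+00]
 [ 4.900e+01 -2.180e-01  3.868e+00  1.261e+00  5.996e+00  7.508e+00]
 [ 5.200e+01 -2.310e-01  4.161e+00  7.800e-01  6.262e+00  7.590e+00]
 [ 5.500e+01 -1.740e-01  3.497e+00  1.467e+00  6.113e+00  7.530e+00]
 [ 5.800e+01 -2.150e-01  4.441e+00  2.172e+00  6.979e+00  7.490e+00]
 [ 6.100e+01 -2.130e-01  3.301e+00  1.572e+00  6.953e+00  7.510e+00]
 [ 6.400e+01 -2.570e-01  3.287e+00  3.279e+00  5.988e+00  7.322e+00]
 [ 6.700e+01 -2.240e-01  3.171e+00  3.053e+00  5.953e+00  7.583e+00]
 [ 7.000e+01 -1.900e-01  3.153e+00  2.730e+00  5.903e+00  7.775e+00]
 [ 7.300e+01 -2.120e-01  2.752e+00  3.850e+00  6.913e+00  7.588e+00]
 [ 7.600e+01 -2.070e-01  2.526e+00  3.719e+00  5.594e+00  7.506e+00]
 [ 7.900e+01 -2.380e-01  2.337e+00  4.127e+00  6.795e+00  7.672e+00]
 [ 8.200e+01 -2.090e-01  3.029e+00  5.079e+00  5.925e+00  7.465e+00]
 [ 8.500e+01 -1.860e-01  2.629e+00  4.273e+00  6.619e+00  7.611e+00]
 [ 8.800e+01 -1.990e-01  2.894e+00  4.632e+00  6.436e+00  7.966e+00]] 22.125
```

```bash
python3 - <<'E'
from h import *
turn(list(range(90,161,2)),np.array([.34,.55,-.54]),n=5)
E
```

```text
[[ 9.0000e+01 -1.4700e-01  3.4770e+00  4.2440e+00  4.7630e+00  7.7460e+00]
 [ 9.2000e+01 -1.5400e-01  2.3250e+00  4.8660e+00  5.6960e+00  7.9320e+00]
 [ 9.4000e+01 -1.4900e-01  3.2550e+00  5.4050e+00  6.4920e+00  7.8840e+00]
 [ 9.6000e+01 -1.6700e-01  2.5480e+00  5.5380e+00  6.7700e+00  7.3550e+00]
 [ 9.8000e+01 -1.4700e-01  1.9990e+00  5.4770e+00  5.6400e+00  7.6970e+00]
 [ 1.0000e+02 -1.5200e-01  2.6430e+00  6.7800e+00  5.1910e+00  7.6710e+00]
 [ 1.0200e+02 -1.5700e-01  2.3560e+00  6.4620e+00  5.1730e+00  7.3420e+00]
 [ 1.0400e+02 -1.7600e-01  2.2410e+00  6.7530e+00  6.1640e+00  7.6420e+00]
 [ 1.0600e+02 -1.5800e-01  2.8850e+00  6.6690e+00  5.9060e+00  8.1460e+00]
 [ 1.0800e+02 -1.3600e-01  2.5280e+00  6.0520e+00  5.7260e+00  7.6850e+00]
 [ 1.1000e+02 -1.3700e-01  3.2780e+00  7.2570e+00  5.4230e+00  7.6370e+00]
 [ 1.1200e+02 -1.6200e-01  2.9650e+00  7.4210e+00  6.7950e+00  7.6880e+00]
 [ 1.1400e+02 -1.6100e-01  2.7960e+00  7.1280e+00  5.0000e+00  7.8270e+00]
 [ 1.1600e+02 -1.7900e-01  3.6480e+00  5.8630e+00  5.7660e+00  7.5210e+00]
 [ 1.1800e+02 -1.5100e-01  2.5440e+00  7.4060e+00 
[... 907 characters left out ...]
e+00  7.8780e+00]
 [ 1.4400e+02 -7.8000e-02  3.1510e+00  8.8460e+00  4.5810e+00  7.8770e+00]
 [ 1.4600e+02 -8.5000e-02  3.6190e+00  9.8530e+00  4.0590e+00  7.4970e+00]
 [ 1.4800e+02 -7.9000e-02  3.3060e+00  9.2880e+00  3.5510e+00  8.0330e+00]
 [ 1.5000e+02 -5.7000e-02  3.5640e+00  9.6270e+00  4.1650e+00  7.6790e+00]
 [ 1.5200e+02 -5.1000e-02  3.9970e+00  8.8460e+00  3.6820e+00  7.7670e+00]
 [ 1.5400e+02 -4.2000e-02  4.3960e+00  9.4840e+00  3.3250e+00  7.8660e+00]
 [ 1.5600e+02  6.0000e-03  3.3130e+00  9.3880e+00  2.6830e+00  8.3520e+00]
 [ 1.5800e+02 -4.0000e-03  4.3440e+00  1.0524e+01  2.7670e+00  7.4900e+00]
 [ 1.6000e+02 -1.1000e-02  4.2490e+00  1.0420e+01  2.6820e+00  7.6570e+00]] 34.125
```

The torque is flat up to about 133°, then rises at about 0.3 N m/rad, which matches the expected bite slope. That puts the bite at about 134–135°. The sensor has a sign or bias offset, and 160° is about 25° past the bite. I'll let go and check with the cameras.

```bash
python3 - <<'E'
from h import *
L=np.loadtxt("log_90.txt");from scipy.optimize import curve_fit
print(curve_fit(lambda a,b,s,c:c+s*np.maximum(a-b,0),L[:,0],L[:,1],[134,.005,-.15])[0])
ctrl.command_gripper(.24)
print(ctrl.current_wrist_torque(),ctrl.current_contact_force())
ctrl.move_l(cl(50.3,0,130),vel=.12)
ctrl.goto(cl(-2,300,200),axes(YC+np.pi-np.radians(100)))
a=ctrl.read_camera("top");b=ctrl.read_camera("side");print(ctrl.current_t())
cv2.imwrite("pics/t3.png",a)
cv2.imwrite("pics/l3.png",np.hstack([cv2.resize(i,None,fx=4,fy=4,interpolation=cv2.INTER_CUBIC) for i in(a[145:255,235:330],b[160:270,260:360])]))
g=cv2.cvtColor(a,cv2.COLOR_BGR2GRAY)
# wing angle: black pixels near the knob axis
p=np.argwhere(g<60)[:,::-1];W=ray("top",p,.055)[:,:2]
d=(W-cl(50,0,0)[:2])@np.c_[ex,ey]*1e3;d=d[np.hypot(*d.T)<29]
v=cv2.fitLine(d.astype(np.float32),cv2.DIST_L2,0,.1,.1).ravel();print(len(d),"wing vs +y, clockwise:",np.degrees(np.arctan2(v[0],v[1]))%180,v)
for dy in(-20,-10,0,10,20): pass
E
```

```text
[ 1.32497512e+02  5.51770861e-03 -1.51864723e-01]
[-0.0555564   0.04337331  0.02370226] [ 0.54586297  0.06846164 -0.64705478]
36.7417
118 wing vs +y, clockwise: 159.32364 [ 0.35308897 -0.93558973 -0.3470009  -0.4378346 ]
```

View pics/l3.png

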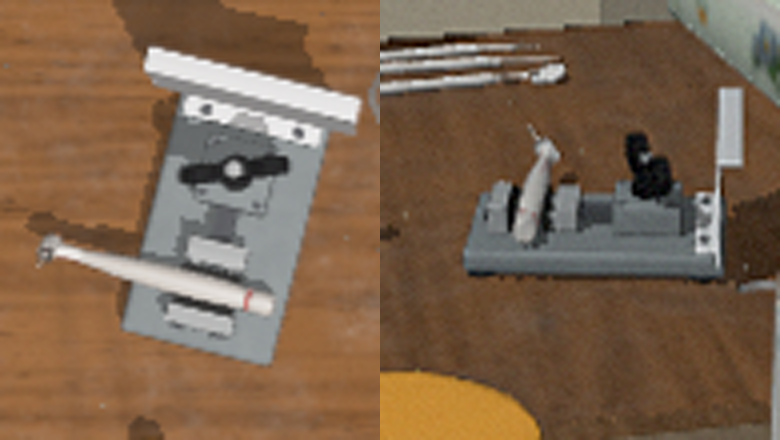

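The picture shows the handpiece gripped between both jaws, with the head out left (crop 45,245) and the tail at (275,300). It is parallel to the jaws, and the wings are at about 159°. The knob is about 27° past the bite, roughly 26 N. The guard is upright.

```bash
python3 -c "
from bench import ctrl
print(ctrl.sign_off(),ctrl.current_t())"
```

```text
the job is handed in; nothing more can be done
the job is handed in; nothing more can be done
```

I've handed in the job: the handpiece lies flat in the clamp with its head out on the left, and I let go of it before turning the knob to about 27° past the bite (roughly 26–29 N, estimated from the wrist torque); I saw no sign of contact with the guard and never approached the bottle, screwdriver or bur block.

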